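# Fit the vented lid to the ball tin and take off its dust cover

### The arm

A 6-joint arm with a two-finger parallel gripper is mounted at the origin on the work surface. World frame = base frame: x ahead of the robot, y to its left, z up, the work surface at z = 0. Lengths are in mm, angles in rad, forces in N, time in s.
With the tool pointing down it reaches from about 300 to 775 mm from the base axis. Payload 14.6 kg.
Tool frame: the origin (TCP) lies midway between the tips of the shut fingers; the grasp point (between the pads) lies 19 mm behind it; z points along the fingers, y is the line along which they close (so a half turn about z gives the same grasp; the last joint's range is limited). The gripper opens to 94 mm and grips with 3 to 60 N. Pads are 16 mm wide; open, the fingers measure 119 mm over their backs; the gripper's body (75 mm by 177 mm) begins 78 mm behind the grasp point.
Start: joints at [1.234, 0.3, 1.521, -0, 1.321, -0.067], TCP at [146.594, 530.094, 205.446] pointing down, gripper open.
Joint ranges: [-3.03, 3.03], [-0.79, 2.21], [0.23, 2.52], [-1.04, 4.18], [0, 3.07], [-2.55, 2.55]. Speed limits (rad/s): [2.22, 2.22, 2.57, 3.14, 3.14, 3.14].

### API

Orientations are given as a unit quaternion [w, x, y, z].
In Python, from cell import r, viewer gives the robot as it stands. The module is installed in compiled form; this text tells all that it offers.
- The arm moves only by the shell command python3 -m creep 'ROWS' [FORCE]. ROWS is a JSON object of lists of equal length, an entry for each row: "delta_pos": the shift along the tool's x, y, z in units of 30 mm (1.0 is 30 mm), a list of three; "angular": the turn, a rotation vector about the tool's x, y, z in units of 6 degrees (1.0 is 6 degrees), a list of three; "fingers": the opening, from -1 (shut) to 1 (fully open). In form: {"delta_pos": [[x, y, z], ...], "angular": [[rx, ry, rz], ...], "fingers": [fingers, ...]}. A call has 1 to 12 rows; each row shifts and turns the commanded pose from where the row before left it, along the tool's axes as they then stand; what a row does not reach is not made up. A row lasts 1/12 s, in which the tool goes at most 41.7 mm and 7.16 degrees, less where a joint would pass 70% of its speed; a pose out of reach is approached as far as the arm can. A call is refused whole if a number of a shift passes 1 or a number of a turn 1, either way. A call with a gripper value outside its range is refused whole. The fingers move at their own pace and stop on an object; FORCE is the grip in N (left out, the last holds). Time passes only in rows, so rows that do not move let the fingers close. It gives the time, the measured TCP pose, the force, the opening and the grip force at its end, in the units of the state.
- r.get_obs(): the state, without advancing time (a new reading comes with each control period).
- viewer.grab_frame(name): name is "scene" or "top" or "wrist"; returns the picture (480x640x3 uint8, red, green, blue); there is no depth.
- viewer.calibration(name): a dict with "K" (3x3 intrinsics, pixels), "world_from_camera" (4x4, takes a point from camera to world coordinates); the wrist camera has in their place "tool_from_camera" (4x4, takes a point from camera to tool coordinates, whose origin is the TCP and whose axes are the flange's). Camera axes: x right, y up, looking along -z (the intrinsics and any distortion apply to the point x, -y, -z); pixel columns grow to the right and rows downward; lengths in mm; the calibration is good to about 2 mm. The wrist camera is an equidistant fisheye: a pixel r from the principal point sees the ray r / f radians off the axis. A picture is of the moment at which its call begins: read the wrist's pose just before it. calibration takes no time and is no camera call.
- r.finish_job(): hands the job in; it is judged then, once.
The state is a dict: "time_s": time; "joint_positions": joint angles; "joint_vel": joint speeds; "tau": joint torques, N m; "ee_pos": TCP position; "eef_rot": TCP orientation; "contact_force": force on the tool from outside, world axes, zero at the start; "wrist_torque": the same for the moment, N m; "opening": finger opening in mm; "finger_force": force on a finger pad.
Only numpy, scipy, OpenCV 4.12 (cv2) and the standard library are available. Lean on these libraries where they do the work, as an engineer would, in place of code of your own. Each camera call takes 0.05 s, during which the arm holds its last target. There are 200 camera calls.

### The job

The washed pinballs in the wide tin have to dry under their vented lid, without the dust cover. Pick up the two nested lids together by the thin centre post, lower them (do not drop them) onto the wide tin with the balls until the inner lid is fully home, and let go; then take the outer cover by its collar and lift it alone, straight up, about 10 cm clear, leaving the inner lid seated. Finish still holding the cover level and still above the tin, and do not disturb the tin or the other things on the bench.

Things in the scene. Friction and masses are not known exactly. Their poses are not given: they have to be found in the camera images.
- tin: The wide open round tin, bare metal, standing loose and upright on the bench: outside diameter 100 mm, inside diameter 92 mm, 70 mm high, about 0.85 kg, seven 27 mm steel balls fixed on its floor (their tops 32 mm above the bench). Told from the small tin by its width. Origin: centre of the underside, z up; the rim is at z = 70 mm.
- inner_lid: Inner vented lid, bare metal, loose, 0.18 kg, standing on the bench under the cover. Origin: centre of its underside, z up. Plug 78 mm across at z = 0, 87 mm from z = 8 to 12 mm, enters the tin; flange 100 mm across, z = 12 to 16 mm, rests on the tin's rim; centre post to z = 78 mm. Home, its origin is 58 mm above the tin's, on its axis (2.5 mm play).
- post_top (a point): Centre of the top of the inner lid's upright post, 12 mm in diameter. It passes through the cover's collar and stands 32 mm out of it; lifting by the post carries both lids.
- outer_lid: Outer dust cover, bare metal, loose, 0.16 kg, lying on the inner lid's flange (nested, its origin is 4 mm above the inner lid's). Origin: centre of the skirt's lower edge, z up. Skirt 122 mm outside, 116 mm inside diameter, z = 0 to 12 mm; flat top plate z = 12 to 16 mm; round collar in the middle, z = 16 to 42 mm. It lifts off freely.
- collar_top (a point): Centre of the top of the cover's upright collar: 40 mm outside diameter, 22 mm bore (5 mm play about the post), 26 mm high above the plate. When the cover is taken by the collar the post stands up between the fingers, 32 mm above this point.
- small_tin: Bystander: a narrower, taller open tin of bare metal with three white nylon stops inside, 72 mm in diameter, 85 mm high; the lids do not fit it. Origin: centre of the underside.
- coil_stop: Bystander: white nylon coil stop, 25 mm in diameter, 22 mm high. Origin: centre of the underside.
- drop_target_a: Bystander: red plastic drop target lying flat, 62 x 22 x 12 mm. Origin: centre of the underside.
- drop_target_b: Bystander: a second red drop target, the same.
- leg_leveller: Bystander: cast iron leg leveller standing on its foot, 42 mm in diameter, 82 mm high. Origin: centre of the underside.
- screwdriver: Bystander: screwdriver lying on the bench.
There are look-alikes about, which are no part of the job. Leave any pink look-alike of the tin alone. What is shaped like the outer_lid but turquoise is not meant.

How it is judged (in metres and radians):
On the way, in this order (a step that is already met when the one before it is completed fails the run):
1. the two lids, still nested, are lifted off the bench together (height (world z) of inner_lid above 0.07 m and z of outer_lid in the frame of inner_lid below 0.008 m and horizontal distance between outer_lid and inner_lid below 0.008 m), for 0.2 s.
2. the inner lid sits fully home on the wide tin, the cover still nested on it, both let go (horizontal distance between inner_lid and tin below 0.006 m and z of inner_lid in the frame of tin between 0.054 and 0.0615 m and angle between inner_lid's own z axis and vertical below 0.06 rad and z of outer_lid in the frame of inner_lid below 0.008 m and horizontal distance between outer_lid and inner_lid below 0.008 m and contact force between the fingers and inner_lid below 0.1 N and contact force between the fingers and outer_lid below 0.1 N), for 0.2 s.
At the end, for the whole second after the job is handed in: Cover held still in the fingers, level to 0.25 rad, 60 mm or more above its nested place, within 50 mm of the tin's axis, touching neither lid nor tin; inner lid home (6 mm, 0.06 rad), still, untouched; tin within 20 mm and bystanders within 25 mm of their starts (horizontal distance between inner_lid and tin below 0.006 m and z of inner_lid in the frame of tin between 0.054 and 0.0615 m and angle between each of inner_lid, tin's own z axis and vertical below 0.06 rad and linear speed of inner_lid below 0.02 m/s and z of outer_lid in the frame of inner_lid above 0.064 m and horizontal distance between outer_lid and tin below 0.05 m and angle between outer_lid's own z axis and vertical below 0.25 rad and linear speed of outer_lid below 0.03 m/s and contact force between the fingers and outer_lid above 1 N and contact force between each of outer_lid, the arm and inner_lid below 0.1 N and contact force between outer_lid and tin below 0.1 N and distance of tin from where it was at the start of the episode below 0.02 m and distance of each of small_tin, coil_stop, drop_target_a, drop_target_b, leg_leveller, screwdriver from where it was at the start of the episode below 0.025 m); the arm keeps its last pose, push and grip.
It fails at once if the cover is lifted off the inner lid while the inner lid is not home on the tin (z of outer_lid in the frame of inner_lid above 0.016 m and (horizontal distance between inner_lid and tin above 0.008 m or z of inner_lid in the frame of tin above 0.064 m or angle between inner_lid's own z axis and vertical above 0.1 rad)).
It fails at once if the lids are dropped onto the tin: let go while more than 10 mm above their seat (horizontal distance between inner_lid and tin below 0.08 m and z of inner_lid in the frame of tin above 0.068 m and contact force between the fingers and inner_lid below 0.02 N and contact force between the fingers and outer_lid below 0.02 N).
It fails at once if the tin is shoved more than 20 mm or tipped (distance of tin from where it was at the start of the episode above 0.02 m or angle between tin's own z axis and vertical above 0.15 rad).
It fails at once if a bystander is moved more than 25 mm (distance of any of small_tin, coil_stop, drop_target_a, drop_target_b, leg_leveller, screwdriver from where it was at the start of the episode above 0.025 m).
It also fails if it takes over 48 s, if anything falls off the work surface, if the arm or the gripper's body presses on something with over 40 N, if the wrist force passes 120 N, or if a joint passes its speed limit or range.

## Working session

There is one attempt and no reset: what is moved stays moved. The work goes in short steps, Python scripts to look and compute and a shell command to move; the robot and the scene stay as the last step left them, time stands still between calls to the robot, and variables do not carry over. Pictures are saved under pics/ and viewed, at most 10 in all, crops included, and the job is handed in when it is done.

```bash
mkdir -p pics; python3 - <<'E'
from cell import r, viewer
import cv2,numpy as np
np.set_printoptions(precision=4,suppress=True)
o=r.get_obs();print(o)
for n in("scene","top"):
    cv2.imwrite(f"pics/{n}0.png",viewer.grab_frame(n)[:,:,::-1])
    print(viewer.calibration(n))
print(viewer.calibration("wrist"))
E
```

```text
{'time_s': 0.0, 'joint_positions': array([ 1.2344,  0.3005,  1.5216, -0.    ,  1.3207, -0.0666]), 'joint_vel': array([-0.0004, -0.0008, -0.0007,  0.0007, -0.0004, -0.001 ]), 'tau': array([  0.0001, -53.182 , -35.2743,   0.0708,   0.0244,  -0.0001]), 'ee_pos': array([146.5136, 529.8429, 204.8797]), 'eef_rot': array([-0.0001,  0.1345,  0.9909, -0.0006]), 'contact_force': array([-0.6675, -0.1803,  0.2393]), 'wrist_torque': array([-0.009 ,  0.0114, -0.0197]), 'finger_force': 0.0, 'opening': 94.2925246207793}
{'K': array([[447.0649,   0.    , 325.4414],
       [  0.    , 447.0649, 234.5616],
       [  0.    ,   0.    ,   1.    ]]), 'world_from_camera': array([[  -0.5846,   -0.5408,    0.6048, 1048.5767],
       [   0.8112,   -0.4011,    0.4255,  456.8336],
       [   0.0124,    0.7394,    0.6732,  687.0647],
       [   0.    ,    0.    ,    0.    ,    1.    ]])}
{'K': array([[565.3949,   0.    , 321.0389],
       [  0.    , 565.3949, 236.3886],
       [  0.    ,   0.    ,   1.    ]]), 'world_from_camera': array([[   0.0272,    0.9943,   -0.1029,  406.142 ],
       [  -0.9995,    0.0284,    0.0103,   64.5239],
       [   0.0132,    0.1026,    0.9946, 1254.227 ],
       [   0.    ,    0.    ,    0.    ,    1.    ]])}
{'K': array([[371.6483,   0.    , 319.2103],
       [  0.    , 371.6483, 241.1891],
       [  0.    ,   0.    ,   1.    ]]), 'tool_from_camera': array([[   0.001 ,    0.9631,    0.2692,   78.8948],
       [   1.    ,   -0.0011,    0.0003,    1.316 ],
       [   0.0006,    0.2692,   -0.9631, -180.1866],
       [   0.    ,    0.    ,    0.    ,    1.    ]])}
```

View pics/top0.png

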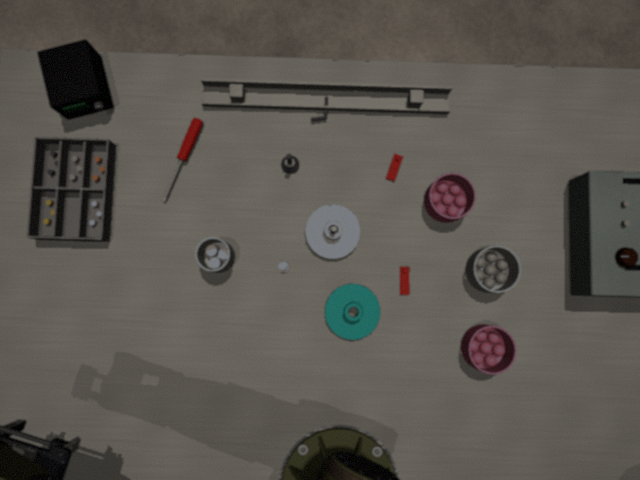

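View pics/scene0.png

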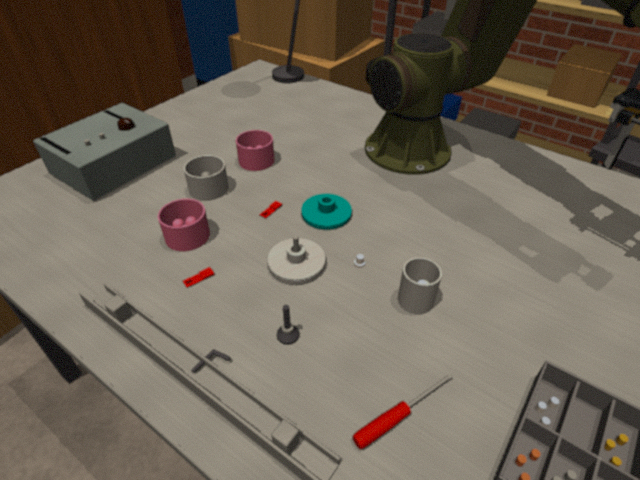

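The top view shows the bare lids at about (332,232), with the post at (334,229). The bare wide tin is at (493,269), between two pink ones, and the turquoise cover is at (352,312). Next I measure positions.

```bash
cat > h.py <<'E'
import numpy as np, cv2
from cell import r, viewer
np.set_printoptions(precision=2,suppress=True)
def ray(n,uv):
    c=viewer.calibration(n);T=c["world_from_camera"];K=c["K"]
    d=np.array([(uv[0]-K[0,2])/K[0,0],-(uv[1]-K[1,2])/K[1,1],-1])
    return T[:3,3],T[:3,:3]@d
def onz(n,uv,z):
    o,d=ray(n,uv);return o+d*(z-o[2])/d[2]
def proj(n,p):
    c=viewer.calibration(n);T=c["world_from_camera"];q=T[:3,:3].T@(np.array(p)-T[:3,3])
    return c["K"][:2,:2]@np.array([q[0],-q[1]])/-q[2]+c["K"][:2,2]
def wray(o,uv):
    from scipy.spatial.transform import Rotation as R
    c=viewer.calibration("wrist");K=c["K"];T=c["tool_from_camera"]
    a=(uv[0]-K[0,2])/K[0,0];b=(uv[1]-K[1,2])/K[1,1];t=np.hypot(a,b)
    d=np.array([a/t*np.sin(t),-b/t*np.sin(t),-np.cos(t)])
    w,x,y,z=o["eef_rot"];Q=R.from_quat([x,y,z,w]).as_matrix()
    return o["ee_pos"]+Q@T[:3,3],Q@T[:3,:3]@d
def won(o,uv,z):
    p,d=wray(o,uv);return p+d*(z-p[2])/d[2]
E
python3 - <<'E'
from h import *
im=cv2.imread("pics/top0.png");g=cv2.cvtColor(im,cv2.COLOR_BGR2GRAY)
hsv=cv2.cvtColor(im,cv2.COLOR_BGR2HSV)
print(g[225:240:5,300:366:6],g[269,460:525:3])
m=(g>145).astype(np.uint8);m[:200]=0;m[265:]=0;m[:,:295]=0;m[:,370:]=0
c=max(cv2.findContours(m,0,1)[0],key=cv2.contourArea);e=cv2.fitEllipse(cv2.convexHull(c))
print("cover",e,onz("top",e[0],20))
print("post guess",onz("top",(334,229),78))
big=[]
for n,(x0,y0,x1,y1) in dict(top=(285,190,535,310)).items():
    a=cv2.resize(im[y0:y1,x0:x1],None,fx=3.2,fy=3.2,interpolation=cv2.INTER_CUBIC);big.append(a)
s=cv2.imread("pics/scene0.png")
b=cv2.resize(s[145:295,175:340],None,fx=2,fy=2,interpolation=cv2.INTER_CUBIC)
W=800;cv=np.zeros((a.shape[0]+200+b.shape[0]-180,W,3),np.uint8)
cv=np.zeros((600,W,3),np.uint8);cv[:384,:800]=a[:384];h=min(216,b.shape[0]);cv[384:384+h,:b.shape[1]]=b[:h]
cv2.imwrite("pics/crop.png",cv)
for z in(20,):print("tin guess",onz("top",(496,268),70),onz("scene",(206,166),70))
E
```

```text
[[103 111 127 121 120  97 107 124 123 124 100]
 [107 120 123 124 110  73  79 118 122 124 110]
 [103 112 124 123  82  91 124 122 122 123 102]] [101  97  35  31  42  96  67  97  48  78 105  96  70  45  62  71  65  33
  32  33 105  97]Traceback (most recent call last):
  File "<stdin>", line 6, in <module>
ValueError: max() iterable argument is empty
```

```bash
python3 - <<'E'
from h import *
im=cv2.imread("pics/top0.png");g=cv2.cvtColor(im,cv2.COLOR_BGR2GRAY)
m=(g>115).astype(np.uint8);m[:200]=0;m[265:]=0;m[:,:295]=0;m[:,370:]=0
m=cv2.morphologyEx(m,cv2.MORPH_OPEN,np.ones((3,3),np.uint8))
c=max(cv2.findContours(m,0,1)[0],key=cv2.contourArea);e=cv2.fitEllipse(cv2.convexHull(c))
print("cover",e,onz("top",e[0],20))
print("post guess",onz("top",(334,229),78))
m=(g<85).astype(np.uint8);m[:235]=0;m[300:]=0;m[:,:455]=0;m[:,530:]=0
c=max(cv2.findContours(m,0,1)[0],key=cv2.contourArea);print(cv2.boundingRect(c),cv2.fitEllipse(cv2.convexHull(c)))
a=cv2.resize(im[225:310,455:535],None,fx=5,fy=5,interpolation=cv2.INTER_CUBIC)
b=cv2.resize(im[195:270,295:370],None,fx=5,fy=5,interpolation=cv2.INTER_CUBIC)
cv=np.zeros((430,800,3),np.uint8);cv[:a.shape[0],:400]=a;cv[:375,400:775]=b
cv2.imwrite("pics/crop.png",np.clip(cv*1.6,0,255).astype(np.uint8))
print("tin guess",onz("top",(496,268),70),onz("scene",(206,166),70))
for k,uv in dict(teal=(352,312),pa=(450,197),pb=(488,349),sm=(213,254),lev=(289,163),ta=(395,167),tb=(405,281),stop=(283,267)).items(): print(k,onz("top",uv,20))
E
```

```text
cover ((332.4273986816406, 230.75775146484375), (52.6231575012207, 53.67876052856445), 106.16917419433594) [547.02  27.07  20.  ]
post guess [544.2   25.63  78.  ]
(476, 247, 43, 44) ((497.26934814453125, 268.60345458984375), (42.202362060546875, 43.418888092041016), 154.82119750976562)
tin guess [ 472.41 -317.25   70.  ] [ 466.13 -314.38   70.  ]
teal [371.17 -19.78  20.  ]
pa [ 629.8  -231.73   20.  ]
pb [ 299.85 -315.21   20.  ]
sm [488.53 286.39  20.  ]
lev [695.78 127.4   20.  ]
ta [ 693.85 -108.67   20.  ]
tb [ 441.31 -133.99   20.  ]
stop [464.43 132.85  20.  ]
```

View pics/crop.png

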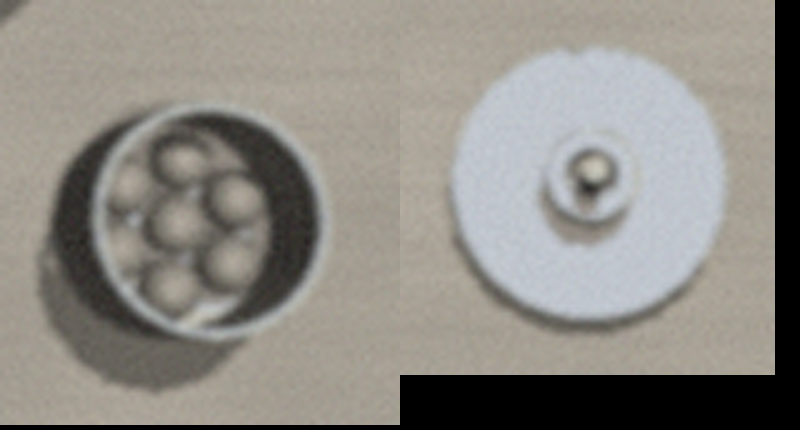

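```bash
python3 -m creep '{"delta_pos":[[-0.72,-0.52,0],[-0.72,-0.52,0],[-0.72,-0.52,0],[-0.72,-0.52,0],[-0.72,-0.52,0],[-0.72,-0.52,0],[-0.72,-0.52,0],[-0.72,-0.52,0],[-0.72,-0.52,0],[-0.72,-0.52,0],[-0.72,-0.52,0],[-0.72,-0.52,0]],"angular":[[0,0,0],[0,0,0],[0,0,0],[0,0,0],[0,0,0],[0,0,0],[0,0,0],[0,0,0],[0,0,0],[0,0,0],[0,0,0],[0,0,0]],"fingers":[1,1,1,1,1,1,1,1,1,1,1,1]}' 40
python3 -m creep '{"delta_pos":[[-0.72,-0.52,0],[-0.72,-0.52,0],[-0.72,-0.52,0],[-0.72,-0.52,0],[-0.72,-0.52,0],[-0.72,-0.52,0],[-0.72,-0.52,0],[-0.72,-0.52,0],[-0.72,-0.52,0],[-0.72,-0.52,0],[-0.72,-0.52,0],[0,0,0]],"angular":[[0,0,0],[0,0,0],[0,0,0],[0,0,0],[0,0,0],[0,0,0],[0,0,0],[0,0,0],[0,0,0],[0,0,0],[0,0,0],[0,0,0]],"fingers":[1,1,1,1,1,1,1,1,1,1,1,1]}'
python3 - <<'E'
from h import *
o=r.get_obs();im=viewer.grab_frame("wrist")[:,:,::-1];print(o["ee_pos"],o["eef_rot"],o["joint_positions"])
np.save("o1.npy",o,allow_pickle=True);cv2.imwrite("pics/w1.png",im)
E
```

```text
time_s: 1.1
ee_pos: [347.0, 279.4, 205.3]
eef_rot: [-0.0, 0.134, 0.991, -0.0]
contact_force: [0.0, 0.1, -0.7]
opening: 93.9
finger_force: 0.0
time_s: 2.1
ee_pos: [531.4, 48.9, 204.8]
eef_rot: [-0.0, 0.136, 0.991, -0.0]
contact_force: [-0.3, -0.2, -0.5]
opening: 93.8
finger_force: 0.0
[531.4   48.86 204.77] [-0.    0.14  0.99 -0.  ] [ 0.02  0.26  1.57 -0.    1.31 -1.27]
```

View pics/w1.png

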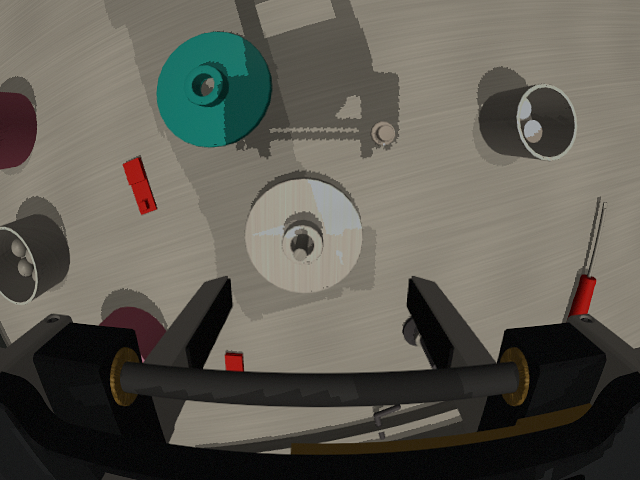

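The wrist view shows the lid disc centred at about (303,236), with its post cap near (300,255). The wide tin is at the left edge.

```bash
python3 - <<'E'
from h import *
o=np.load("o1.npy",allow_pickle=True).item()
print(won(o,(303,236),20),won(o,(300,255),78),won(o,(305,243),46))
p=np.array([546.6,27.2]); e=p-o["ee_pos"][:2]
w,x,y,z=o["eef_rot"];tx=np.array([x*x-y*y,2*x*y]);ty=np.array([2*x*y,y*y-x*x])
print("lid from top cam, shift units",e@tx/30,e@ty/30)
E
```

```text
[544.15  29.28  20.  ] [545.79  28.7   78.  ] [544.96  32.19  46.  ]
lid from top cam, shift units -0.6824447811528648 -0.5589938823833669
```

```bash
python3 -m creep '{"delta_pos":[[-0.33,-0.27,0],[-0.33,-0.27,0],[0,0,0.8],[0,0,0.8],[0,0,0.8],[0,0,0.8],[0,0,0.7],[0,0,0.6],[0,0,0.3],[0,0,0],[0,0,0]],"angular":[[0,0,0],[0,0,0],[0,0,0],[0,0,0],[0,0,0],[0,0,0],[0,0,0],[0,0,0],[0,0,0],[0,0,0],[0,0,0]],"fingers":[1,1,1,1,1,1,1,1,0,-0.3,-0.5]}'
python3 - <<'E'
from h import *
o=r.get_obs();im=viewer.grab_frame("wrist")[:,:,::-1]
np.save("o2.npy",o,allow_pickle=True);cv2.imwrite("pics/w2.png",im)
E
```

```text
time_s: 3.07
ee_pos: [544.9, 30.9, 61.9]
eef_rot: [0.0, 0.134, 0.991, 0.0]
contact_force: [-0.2, 0.0, 0.4]
opening: 77.6
finger_force: 0.0
```

View pics/w2.png

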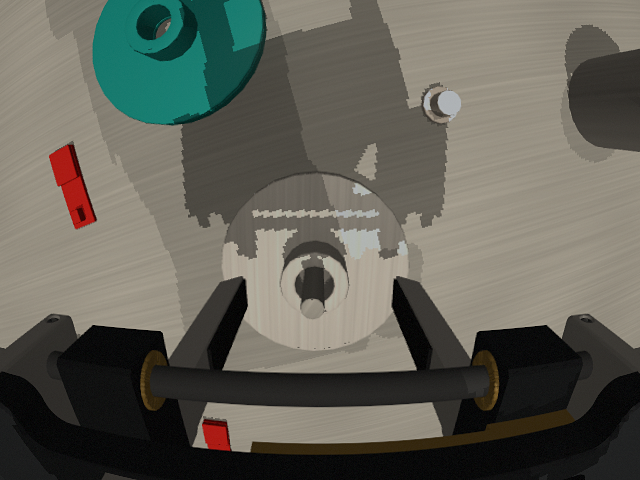

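The post cap is at (312,308), between fingertips at (245,280) and (393,280), so it sits nearly central.

```bash
python3 - <<'E'
from h import *
o=np.load("o2.npy",allow_pickle=True).item()
p=won(o,(312,308),78);e=(p-o["ee_pos"])[:2]
w,x,y,z=o["eef_rot"];tx=np.array([x*x-y*y,2*x*y]);ty=np.array([2*x*y,y*y-x*x])
print(o["ee_pos"],p,e@tx/30,e@ty/30)
E
```

```text
[544.88  30.92  61.93] [545.11  28.55  78.  ] -0.02846143490119871 -0.07430393945094448
```

```bash
python3 -m creep '{"delta_pos":[[-0.03,-0.08,0],[0,0,0.2],[0,0,0.15],[0,0,0],[0,0,0],[0,0,0],[0,0,0],[0,0,0],[0,0,0],[0,0,0],[0,0,0],[0,0,0]],"angular":[[0,0,0],[0,0,0],[0,0,0],[0,0,0],[0,0,0],[0,0,0],[0,0,0],[0,0,0],[0,0,0],[0,0,0],[0,0,0],[0,0,0]],"fingers":[-0.5,-0.5,-0.5,-1,-1,-1,-1,-1,-1,-1,-1,-1]}' 40
```

```text
time_s: 4.12
ee_pos: [544.6, 28.4, 50.8]
eef_rot: [-0.0, 0.135, 0.991, -0.0]
contact_force: [-0.3, -1.2, -1.7]
opening: 11.1
finger_force: 40.0
```

```bash
python3 -m creep '{"delta_pos":[[0,0,-0.1],[0,0,-0.3],[0,0,-0.5],[0,0,-0.5],[0,0,-0.5],[0,0,-0.5],[0,0,-0.5],[0,0,-0.5],[0,0,-0.3],[0,0,0],[0,0,0],[0,0,0]],"angular":[[0,0,0],[0,0,0],[0,0,0],[0,0,0],[0,0,0],[0,0,0],[0,0,0],[0,0,0],[0,0,0],[0,0,0],[0,0,0],[0,0,0]],"fingers":[-1,-1,-1,-1,-1,-1,-1,-1,-1,-1,-1,-1]}'
python3 -m creep '{"delta_pos":[[-0.02,-0.3,0],[-0.04,-0.6,0],[-0.05,-0.8,0],[-0.05,-0.8,0],[-0.05,-0.8,0],[-0.05,-0.8,0],[-0.05,-0.8,0],[-0.05,-0.8,0],[-0.05,-0.8,0],[-0.05,-0.8,0],[-0.05,-0.8,0],[-0.05,-0.8,0]],"angular":[[0,0,0],[0,0,0],[0,0,0],[0,0,0],[0,0,0],[0,0,0],[0,0,0],[0,0,0],[0,0,0],[0,0,0],[0,0,0],[0,0,0]],"fingers":[-1,-1,-1,-1,-1,-1,-1,-1,-1,-1,-1,-1]}'
python3 -m creep '{"delta_pos":[[-0.05,-0.8,0],[-0.05,-0.8,0],[-0.03,-0.6,0],[-0.03,-0.4,0],[0,-0.2,0],[0,0,0],[0,0,0],[0,0,0]],"angular":[[0,0,0],[0,0,0],[0,0,0],[0,0,0],[0,0,0],[0,0,0],[0,0,0],[0,0,0]],"fingers":[-1,-1,-1,-1,-1,-1,-1,-1]}'
python3 - <<'E'
from h import *
o=r.get_obs();print(o["ee_pos"],o["eef_rot"],o["opening"],o["finger_force"])
w=viewer.grab_frame("wrist")[:,:,::-1];t=viewer.grab_frame("top")[:,:,::-1];s=viewer.grab_frame("scene")[:,:,::-1]
np.save("o3.npy",o,allow_pickle=True);cv2.imwrite("pics/w3.png",w);cv2.imwrite("pics/t3.png",t);cv2.imwrite("pics/s3.png",s)
cv2.imwrite("pics/c3.png",np.hstack([w[80:480,120:520],cv2.resize(s[80:280,110:310],None,fx=2,fy=2)]))
E
```

```text
time_s: 5.12
ee_pos: [544.4, 28.4, 161.1]
eef_rot: [-0.001, 0.134, 0.991, -0.0]
contact_force: [-0.7, 0.0, -3.3]
opening: 11.3
finger_force: 40.0
time_s: 6.12
ee_pos: [488.8, -234.9, 161.2]
eef_rot: [-0.001, 0.135, 0.991, 0.0]
contact_force: [0.1, 0.5, -3.6]
opening: 11.0
finger_force: 40.0
time_s: 6.78
ee_pos: [472.3, -314.8, 161.8]
eef_rot: [-0.0, 0.134, 0.991, 0.0]
contact_force: [0.1, 0.1, -3.7]
opening: 11.0
finger_force: 40.0
[ 472.26 -314.81  161.84] [-0.    0.13  0.99  0.  ] 10.979547897456284 39.98497545719147
```

View pics/c3.png

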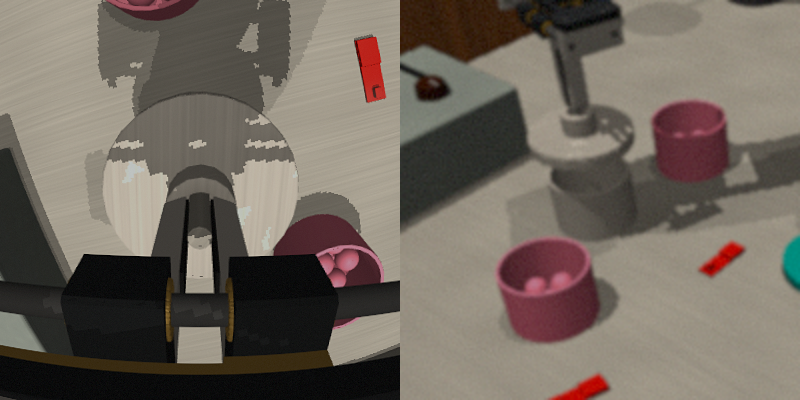

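Both lids are held level above the tin; in the scene half the bare cover is over the bare tin. I cross-check the tin's rim in the initial scene image.

```bash
python3 - <<'E'
from h import *
s=cv2.imread("pics/scene0.png")[145:205,175:240];t=cv2.imread("pics/s3.png")[110:210,155:245]
a=cv2.resize(s,None,fx=6,fy=6,interpolation=cv2.INTER_CUBIC);b=cv2.resize(t,None,fx=4,fy=4,interpolation=cv2.INTER_CUBIC)
cv=np.zeros((400,760,3),np.uint8);cv[:a.shape[0],:a.shape[1]]=a;cv[:b.shape[0],395:395+b.shape[1]]=b
cv2.imwrite("pics/c4.png",np.clip(cv*1.5,0,255).astype(np.uint8))
for c in [(470.7,-319.7),(468.7,-318.5),(467,-317)]:
    th=np.linspace(0,2*np.pi,400);P=np.array([proj("scene",(c[0]+50*np.cos(k),c[1]+50*np.sin(k),70)) for k in th])
    print(c,P.min(0),P.max(0))
E
```

```text
(470.7, -319.7) [182.07 155.05] [223.82 177.94]
(468.7, -318.5) [183.04 154.86] [224.76 177.72]
(467, -317) [184.   154.76] [225.69 177.61]
```

View pics/c4.png

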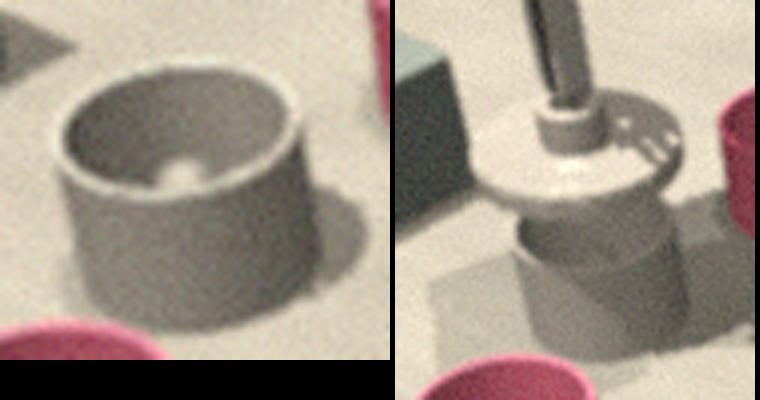

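```bash
python3 - <<'E'
from h import *
th=np.linspace(0,2*np.pi,400)
def ext(c,R,z):
    P=np.array([proj("scene",(c[0]+R*np.cos(k),c[1]+R*np.sin(k),z)) for k in th]);return P.min(0),P.max(0)
print("cover now",ext((472.3,-314.8),61,131)); print("post0",proj("scene",(544.6,28.4,78)),"collar0",ext((544.6,28.4),20,46),"plate0",ext((544.6,28.4),61,20))
im=cv2.imread("pics/scene0.png");g=cv2.cvtColor(im,cv2.COLOR_BGR2GRAY)
m=(g>125).astype(np.uint8);m[:230]=0;m[290:]=0;m[:,:255]=0;m[:,335:]=0
m=cv2.morphologyEx(m,cv2.MORPH_OPEN,np.ones((3,3),np.uint8))
c=max(cv2.findContours(m,0,1)[0],key=cv2.contourArea);print(cv2.boundingRect(c),g[260,255:335:3])
E
```

```text
cover now (array([172.75, 132.18]), array([225.91, 159.5 ]))
post0 [295.3  237.53] collar0 (array([286.05, 242.29]), array([305.56, 255.87])) plate0 (array([266.92, 238.1 ]), array([325.34, 279.67]))
(255, 230, 80, 60) [138 141 144 142 148 172 169 169 171 170 165 118  91  84  86  74  84 156
 167 169 171 168 169 153 129 141 139]
```

```bash
python3 -m creep '{"delta_pos":[[0.05,-0.08,0],[0.04,-0.07,0],[0,0,0.3],[0,0,0.3],[0,0,0.3],[0,0,0.3],[0,0,0.2],[0,0,0],[0,0,0],[0,0,0]],"angular":[[0,0,0],[0,0,0],[0,0,0],[0,0,0],[0,0,0],[0,0,0],[0,0,0],[0,0,0],[0,0,0],[0,0,0]],"fingers":[-1,-1,-1,-1,-1,-1,-1,-1,-1,-1]}'
python3 -m creep '{"delta_pos":[[0,0,0.06],[0,0,0.06],[0,0,0.06],[0,0,0.04],[0,0,0],[0,0,0]],"angular":[[0,0,0],[0,0,0],[0,0,0],[0,0,0],[0,0,0],[0,0,0]],"fingers":[-1,-1,-1,-1,-1,-1]}'
python3 -m creep '{"delta_pos":[[0,0,0.04],[0,0,0.04],[0,0,0.02],[0,0,0],[0,0,0]],"angular":[[0,0,0],[0,0,0],[0,0,0],[0,0,0],[0,0,0]],"fingers":[-1,-1,-1,-1,-1]}'
```

```text
time_s: 7.77
ee_pos: [468.4, -319.4, 120.3]
eef_rot: [0.0, 0.134, 0.991, -0.0]
contact_force: [-0.0, -0.6, -3.2]
opening: 11.4
finger_force: 40.0
time_s: 8.27
ee_pos: [468.3, -319.2, 113.3]
eef_rot: [-0.0, 0.135, 0.991, 0.0]
contact_force: [0.1, 0.5, -3.8]
opening: 11.0
finger_force: 40.0
time_s: 8.68
ee_pos: [468.3, -319.2, 110.3]
eef_rot: [0.0, 0.134, 0.991, 0.0]
contact_force: [1.8, 1.2, -3.5]
opening: 11.3
finger_force: 40.0
```

```bash
python3 -m creep '{"delta_pos":[[0,0,0.03],[0,0,0.02],[0,0,0.02],[0,0,0],[0,0,0]],"angular":[[0,0,0],[0,0,0],[0,0,0],[0,0,0],[0,0,0]],"fingers":[-1,-1,-1,-1,-1]}'
```

```text
time_s: 9.1
ee_pos: [468.5, -319.4, 108.7]
eef_rot: [0.0, 0.135, 0.991, -0.0]
contact_force: [2.4, 1.4, 3.5]
opening: 11.2
finger_force: 40.0
```

```bash
python3 -m creep '{"delta_pos":[[0,0,0],[0,0,0],[0,0,0],[0,0,0],[0,0,0],[0,0,0],[0,0,0],[0,0,0],[0,0,0],[0,0,0]],"angular":[[0,0,0],[0,0,0],[0,0,0],[0,0,0],[0,0,0],[0,0,0],[0,0,0],[0,0,0],[0,0,0],[0,0,0]],"fingers":[-0.7,-0.4,0,0.3,0.5,0.5,0.5,0.5,0.5,0.5]}'
python3 - <<'E'
from h import *
o=r.get_obs();w=viewer.grab_frame("wrist")[:,:,::-1];s=viewer.grab_frame("scene")[:,:,::-1]
np.save("o5.npy",o,allow_pickle=True);cv2.imwrite("pics/w5.png",w);cv2.imwrite("pics/s5.png",s)
cv2.imwrite("pics/c5.png",np.hstack([w[80:480,120:520],cv2.resize(s[110:210,155:255],None,fx=4,fy=4)]))
E
```

```text
time_s: 9.93
ee_pos: [468.2, -319.3, 108.2]
eef_rot: [-0.0, 0.134, 0.991, -0.0]
contact_force: [-0.0, -0.6, -0.1]
opening: 69.5
finger_force: 0.0
```

View pics/c5.png

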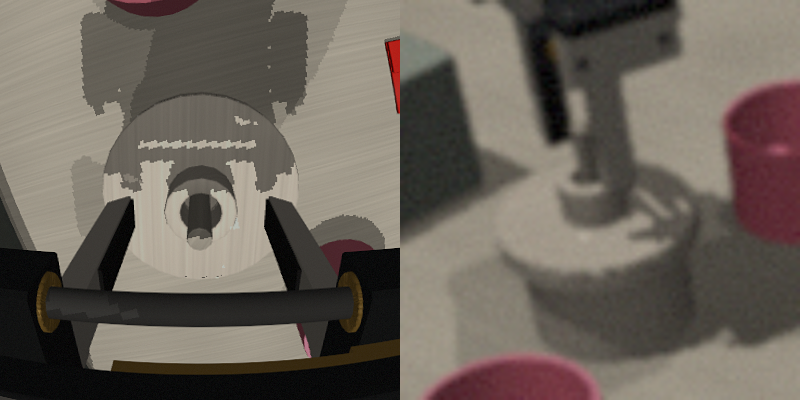

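Both lids are seated level and released. The post cap is at about (320,320) in the full wrist frame and the collar is centred near (321,288).

```bash
python3 - <<'E'
from h import *
o=np.load("o5.npy",allow_pickle=True).item()
w,x,y,z=o["eef_rot"];tx=np.array([x*x-y*y,2*x*y]);ty=np.array([2*x*y,y*y-x*x])
for uv,h in (((320,320),136),((321,290),104),((320.5,265),78)):
    e=(won(o,uv,h)-o["ee_pos"])[:2];print(uv,e@tx,e@ty)
E
```

```text
(320, 320) -1.3517931571060482 1.6635461219000134
(321, 290) 0.08026943961274983 2.2412384023429324
(320.5, 265) 5.266477457599242 2.029400582937543
```

```bash
python3 -m creep '{"delta_pos":[[0,0,0.2],[0,0,0.3],[0,0,0.25],[0,0,0.1],[0,0,0],[0,0,0],[0,0,0],[0,0,0],[0,0,0],[0,0,0],[0,0,0],[0,0,0]],"angular":[[0,0,0],[0,0,0],[0,0,0],[0,0,0],[0,0,0],[0,0,0],[0,0,0],[0,0,0],[0,0,0],[0,0,0],[0,0,0],[0,0,0]],"fingers":[0.5,0.5,0.5,0.5,0.3,0.2,0.1,0,-0.1,-0.2,-0.3,-0.4]}' 30
python3 -m creep '{"delta_pos":[[0,0,0],[0,0,0],[0,0,0],[0,0,0]],"angular":[[0,0,0],[0,0,0],[0,0,0],[0,0,0]],"fingers":[-1,-1,-1,-1]}'
```

```text
time_s: 11.03
ee_pos: [468.3, -319.3, 83.0]
eef_rot: [0.0, 0.135, 0.991, -0.0]
contact_force: [-0.4, 1.4, 3.2]
opening: 38.8
finger_force: 30.0
time_s: 11.37
ee_pos: [468.3, -319.3, 83.0]
eef_rot: [0.0, 0.134, 0.991, -0.0]
contact_force: [-0.1, 1.8, 4.9]
opening: 38.3
finger_force: 30.0
```

```bash
python3 -m creep '{"delta_pos":[[0,0,-0.05],[0,0,-0.1],[0,0,-0.2],[0,0,-0.3],[0,0,-0.4],[0,0,-0.4],[0,0,-0.4],[0,0,-0.4],[0,0,-0.4],[0,0,-0.4],[0,0,-0.3],[0,0,-0.1]],"angular":[[0,0,0],[0,0,0],[0,0,0],[0,0,0],[0,0,0],[0,0,0],[0,0,0],[0,0,0],[0,0,0],[0,0,0],[0,0,0],[0,0,0]],"fingers":[-1,-1,-1,-1,-1,-1,-1,-1,-1,-1,-1,-1]}'
python3 -m creep '{"delta_pos":[[0,0,0],[0,0,0],[0,0,0],[0,0,0],[0,0,0],[0,0,0]],"angular":[[0,0,0],[0,0,0],[0,0,0],[0,0,0],[0,0,0],[0,0,0]],"fingers":[-1,-1,-1,-1,-1,-1]}'
python3 - <<'E'
from h import *
w=viewer.grab_frame("wrist")[:,:,::-1];s=viewer.grab_frame("scene")[:,:,::-1]
cv2.imwrite("pics/c6.png",np.hstack([w[80:480,120:520],cv2.resize(s[80:205,155:280],(400,400))]))
E
```

```text
time_s: 12.37
ee_pos: [468.6, -319.6, 188.2]
eef_rot: [0.001, 0.134, 0.991, -0.001]
contact_force: [0.2, 0.6, -2.7]
opening: 39.0
finger_force: 30.0
time_s: 12.87
ee_pos: [468.2, -319.2, 185.9]
eef_rot: [-0.0, 0.134, 0.991, 0.0]
contact_force: [-0.3, -0.3, -2.6]
opening: 38.7
finger_force: 30.0
```

View pics/c6.png

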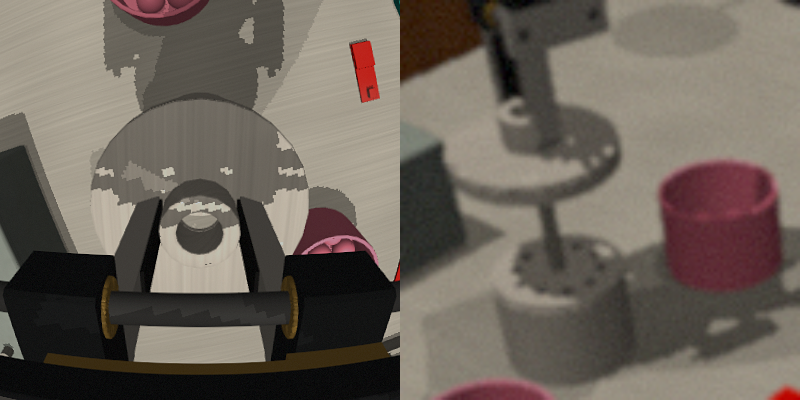

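The cover is held level about 10 cm up, clear of the post, and the vented inner lid is seated on the tin. I'm handing in.

```bash
python3 -c "
from cell import r
print(r.finish_job())"
```

```text
the job is handed in; nothing more can be done
None
```

I handed the job in at about 13 s: the inner vented lid is seated on the wide tin, and the cover is held level about 10 cm above its nested place. The last picture showed nothing nearby disturbed, but the hand-in gave no verdict.

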